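Stepped block bed for a curved panel

TASK

Set up the stepped bed for a curved panel on the dark steel plate: starting close against the blue stop, lay the three bright steel blocks in a straight row along the plate's middle line from lowest to highest, square to the plate, long sides facing. In each of the two gaps lay one plastic spacer (either colour) flat and lengthwise, each piece close against its neighbours, and leave the spacers in. Leave the oak block, the rubber block and the tin where they are.

Things in the scene. Friction and masses are not known exactly. Their poses are not given: they have to be found in the camera images.
- plate: dark steel plate fixed to the bench, 140 (x) x 250 (y) x 12 mm. Origin: centre of underside; top at z = 12 mm. At its -y end a blue stop bar, 70 mm in x, 14 mm thick, 25 mm above the plate, its +y face at y = -105 mm. Row along x = 0 from there to +y, long sides of blocks and spacers along x. Packed tight, centres at y = -85, -55, -25, 5, 35 mm; 2 to 5 mm slack per joint is fine
- steel_low: the lowest block of bare bright steel, 50 x 40 mm seen from above and 25 mm high, one black dot on its top. Origin: centre of its underside; x along its 50 mm side, y along its 40 mm side, z up. Stands loose on the bench, about 0.4 kg
- steel_mid: the middle block of bare bright steel, 50 x 40 mm seen from above and 40 mm high, two black dots on its top. Origin: centre of its underside; x along its 50 mm side, y along its 40 mm side, z up. Stands loose on the bench, about 0.6 kg
- steel_high: the highest block of bare bright steel, 50 x 40 mm seen from above and 55 mm high, three black dots on its top. Origin: centre of its underside; x along its 50 mm side, y along its 40 mm side, z up. Stands loose on the bench, about 0.9 kg
- spacer_yellow: loose yellow plastic spacer bar, 60 mm long (x), 20 mm wide (y), 18 mm high (z), lying flat on the bench. Origin: centre of its underside. About 30 g
- spacer_red: loose red plastic spacer bar, 60 mm long (x), 20 mm wide (y), 18 mm high (z), lying flat on the bench. Origin: centre of its underside. About 30 g
- oak: brown oak block, loose, 50 x 40 x 40 mm high, no dots; not wanted, leave it. Origin: centre of its underside
- rubber: black rubber block, loose, 50 x 40 x 25 mm high, no dots; not wanted, leave it. Origin: centre of its underside
- tin: small closed round tin with a green label, loose, 54 mm diameter, 55 mm high; leave it. Origin: centre of its underside
Not all that is in view belongs to the job. Of the things that look like the spacer_red, the larger one is meant.

How it is judged:
At the end, for the whole second after the job is handed in: Upright, square (0.2 rad) and at rest on the plate: low block within 10 mm of the stop, then middle, then high, centres 57-74 mm apart, 14 mm of the middle line (spacers 16 mm); a flat spacer in each gap, within 46 mm of both blocks' centres. Oak, rubber, tin moved under 20 mm (y of steel_low in the frame of plate between -0.088 and -0.075 m and x of steel_low in the frame of plate between -0.014 and 0.014 m and z of steel_low in the frame of plate between 0.009 and 0.016 m and angle between each of steel_low, steel_mid, steel_high's own z axis and vertical below 0.08 rad and angle between the x axis of each of steel_low, steel_mid, steel_high and the x axis of plate, either way round below 0.2 rad and y of steel_mid in the frame of plate between -0.031 and 0 m and x of steel_mid in the frame of plate between -0.014 and 0.014 m and z of steel_mid in the frame of plate between 0.009 and 0.016 m and y of steel_high in the frame of plate between 0.026 and 0.074 m and x of steel_high in the frame of plate between -0.014 and 0.014 m and z of steel_high in the frame of plate between 0.009 and 0.016 m and horizontal distance between steel_low and steel_mid between 0.057 and 0.074 m and horizontal distance between steel_mid and steel_high between 0.057 and 0.074 m and x of spacer_yellow in the frame of plate between -0.016 and 0.016 m and z of spacer_yellow in the frame of plate between 0.009 and 0.016 m and angle between each of spacer_yellow, spacer_red's own z axis and vertical below 0.1 rad and x of spacer_red in the frame of plate between -0.016 and 0.016 m and z of spacer_red in the frame of plate between 0.009 and 0.016 m and ((horizontal distance between spacer_yellow and steel_low below 0.046 m and horizontal distance between each of spacer_yellow, spacer_red and steel_mid below 0.046 m and horizontal distance between spacer_red and steel_high below 0.046 m) or (horizontal distance between spacer_red and steel_low below 0.046 m and horizontal distance between each of spacer_red, spacer_yellow and steel_mid below 0.046 m and horizontal distance between spacer_yellow and steel_high below 0.046 m)) and linear speed of each of steel_low, steel_mid, steel_high, spacer_yellow, spacer_red below 0.02 m/s and distance of each of oak, rubber, tin from where it was at the start of the episode below 0.02 m); the robot touches nothing.
It fails at once if the oak block is pushed or moved more than 20 mm (distance of oak from where it was at the start of the episode above 0.02 m).
It fails at once if the rubber block is pushed or moved more than 20 mm (distance of rubber from where it was at the start of the episode above 0.02 m).
It fails at once if the tin is pushed or moved more than 20 mm (distance of tin from where it was at the start of the episode above 0.02 m).
It also fails if it takes over 112 s, if anything falls off the work surface, if the arm or the gripper's body presses on something with over 40 N, if the wrist force passes 120 N, or if a joint passes its speed limit or range.

ROBOT

A 7-joint arm with a two-finger parallel gripper is mounted at the origin on the work surface. World frame = base frame: x ahead of the robot, y to its left, z up, the work surface at z = 0. Lengths are in m, angles in rad, forces in N, time in s.
With the tool pointing down it reaches from about 0.425 to 0.875 m from the base axis. Payload 4.7 kg.
Tool frame: the origin (TCP) lies midway between the tips of the shut fingers; the grasp point (between the pads) lies 19 mm behind it; z points along the fingers, y is the line along which they close (so a half turn about z gives the same grasp; the last joint's range is limited). The gripper opens to 87 mm and grips with 3 to 60 N. Pads are 19 mm wide; open, the fingers measure 117 mm over their backs; the gripper's body (75 mm by 190 mm) begins 51 mm behind the grasp point.
Start: joints at [-1.323, 0.321, -0.07, 1.45, 0.023, 1.371, -0.057], TCP at [0.151, 0.632, 0.223] pointing down, gripper open.
Joint ranges: [-2.86, 2.86], [-0.3, 2.09], [-1.38, 1.24], [0.06, 2.45], [-1.56, 4.7], [0.09, 2.05], [-2.69, 2.69]. Speed limits (rad/s): [2.57, 2.57, 3.14, 3.14, 3.14, 3.14, 3.14].

INTERFACE

Orientations are given as a rotation vector (axis times angle).
In Python, from bench import ctrl gives the robot as it stands. The module is installed in compiled form; this text tells all that it offers.
- The arm moves only by the shell command python3 -m handwheel 'ROWS' [FORCE]. ROWS is JSON, a list of rows, each a list of 7 numbers: the finger opening in m, from 0 to 0.087, then the shift along the tool's x, y, z in m, then the turn, a rotation vector about the tool's x, y, z in degrees. A call has 1 to 12 rows; each row shifts and turns the commanded pose from where the row before left it, along the tool's axes as they then stand; what a row does not reach is not made up. A row lasts 1/8 s, in which the tool goes at most 62.5 mm and 10.7 degrees, less where a joint would pass 70% of its speed; a pose out of reach is approached as far as the arm can. A call is refused whole if a number of a shift passes 0.0625 or a number of a turn 10.7, either way. A call with a gripper value outside its range is refused whole. The fingers move at their own pace and stop on an object; FORCE is the grip in N (left out, the last holds). Time passes only in rows, so rows that do not move let the fingers close. It gives the time, the measured TCP pose, the force, the opening and the grip force at its end, in the units of the state.
- ctrl.get_state(): the state, without advancing time (a new reading comes with each control period).
- ctrl.get_image(name): name is "scene" or "top"; returns (picture, depth): 384x512x3 uint8, blue, green, red; 384x512 float32, m along the optical axis (not along the pixel's ray), 0 where there is no reading.
- ctrl.camera_info(name): a dict with "intrinsics" (3x3 intrinsics, pixels), "R" (3x3) and "t" (3): a world point X has camera coordinates R X + t. Camera axes: x right, y down, z forward; pixel columns grow to the right and rows downward; lengths in m; the calibration is good to about 2 mm. A picture is of the moment at which its call begins. camera_info takes no time and is no camera call.
- ctrl.close_job(): hands the job in; it is judged then, once.
The state is a dict: "time": time; "joint_positions": joint angles; "qd": joint speeds; "joint_torque": joint torques, N m; "position": TCP position; "tool_rot": TCP orientation; "ft_force": force on the tool from outside, world axes, zero at the start; "torque": the same for the moment, N m; "grip_width": opening from 0.0 (shut) to 1.0 (fully open); "grip_force": force on a finger pad.
Only numpy, scipy, OpenCV 4.12 (cv2) and the standard library are available. Lean on these libraries where they do the work, as an engineer would, in place of code of your own. Each camera call takes 0.05 s, during which the arm holds its last target. There are 200 camera calls.

## Working session

There is one attempt and no reset: what is moved stays moved. The work goes in short steps, Python scripts to look and compute and a shell command to move; the robot and the scene stay as the last step left them, time stands still between calls to the robot, and variables do not carry over. Pictures are saved under pics/ and viewed, at most 14 in all, crops included, and the job is handed in when it is done.

```bash
mkdir -p pics; python3 - <<'E'
from bench import ctrl
import cv2,numpy as np
np.set_printoptions(precision=4,suppress=True)
for n in("top","scene"):
    im,d=ctrl.get_image(n); cv2.imwrite(f"pics/{n}0.png",im); np.savez(f"{n}0.npz",im=im,d=d)
    c=ctrl.camera_info(n); print(n,c, -np.array(c["R"]).T@np.array(c["t"]))
s=ctrl.get_state(); print({k:np.round(v,3) for k,v in s.items()})
E
```

```text
top {'intrinsics': array([[492.451 ,   0.    , 255.1015],
       [  0.    , 492.451 , 190.8049],
       [  0.    ,   0.    ,   1.    ]]), 'R': array([[-0.0293, -0.9996,  0.0001],
       [-0.9976,  0.0292, -0.0621],
       [ 0.0621, -0.002 , -0.9981]]), 't': array([0.0008, 0.5152, 1.1194])} [ 0.4445 -0.0121  1.1492]
scene {'intrinsics': array([[400.2622,   0.    , 254.6227],
       [  0.    , 400.2622, 191.0421],
       [  0.    ,   0.    ,   1.    ]]), 'R': array([[-0.6755,  0.7373, -0.0023],
       [ 0.6235,  0.5696, -0.5355],
       [-0.3935, -0.3632, -0.8446]]), 't': array([ 0.3346, -0.2957,  1.1113])} [0.8477 0.3254 0.781 ]
{'time': np.float64(0.1), 'joint_positions': array([-1.323,  0.322, -0.07 ,  1.452,  0.023,  1.371, -0.057]), 'qd': array([-0.001, -0.002, -0.001, -0.003,  0.002,  0.001, -0.   ]), 'joint_torque': array([ -0.   , -49.257,  -0.406, -31.341,  -0.064,   0.039,   0.   ]), 'position': array([0.151, 0.632, 0.222]), 'tool_rot': array([-0.366, -3.12 ,  0.003]), 'ft_force': array([ 0.327, -0.091,  0.553]), 'torque': array([ 0.011,  0.004, -0.03 ]), 'grip_force': np.float64(0.0), 'grip_width': np.float64(1.001)}
```

View pics/top0.png

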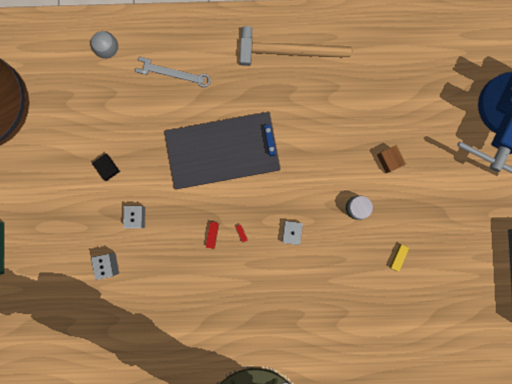

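View pics/scene0.png

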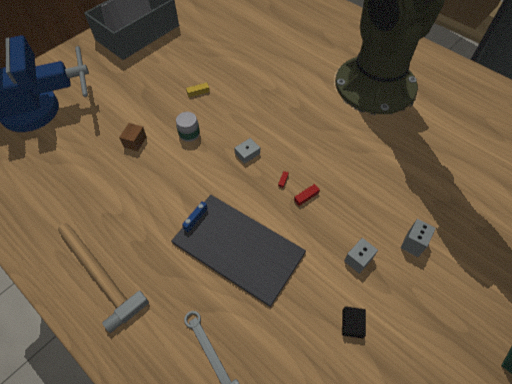

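The top picture shows the plate around (222,150) with its blue stop at (270,139). The steel blocks are at (292,232), (133,216) and (103,266), identified by their one, two and three dots. The red spacer is at (212,235), with the smaller red decoy at (241,233), and the yellow spacer is at (400,257). Oak is at (390,158), the tin at (360,207) and rubber at (105,166). The scene picture agrees.

```bash
cat > h.py <<'E'
import numpy as np,cv2
from scipy.spatial.transform import Rotation as Ro
from bench import ctrl
np.set_printoptions(precision=4,suppress=True)
def world(n,d):
    c=ctrl.camera_info(n);K=np.array(c["intrinsics"]);R=np.array(c["R"]);t=np.array(c["t"])
    v,u=np.indices(d.shape)
    P=np.stack([(u-K[0,2])/K[0,0]*d,(v-K[1,2])/K[1,1]*d,d],-1)
    return (P-t)@R
def top(W,mask,h,tol=.006):
    "rect of points at height h inside mask: centre, sizes(long,short), yaw deg of long side, mean z"
    m=(mask>0)&(abs(W[...,2]-h)<tol)
    k,l,s,_=cv2.connectedComponentsWithStats(m.astype(np.uint8))
    out=[]
    for i in range(1,k):
        if s[i,4]<25: continue
        p=W[l==i]; (c,(a,b),g)=cv2.minAreaRect((p[:,:2]*1000).astype(np.float32))
        if a<b: a,b,g=b,a,g+90
        out.append((s[i,:2],np.array(c)/1000,p[:,:2].mean(0),round(a),round(b),round((g+90)%180-90,1),round(p[:,2].mean(),4)))
    return out
def go(x,y,yaw,z=None):
    "print tool-axis moves: turn first, then shift; yaw = world angle (deg) of the finger line (tool y)"
    s=ctrl.get_state(); R=Ro.from_rotvec(s["tool_rot"]); ty=R.as_matrix()[:,1]
    cur=np.degrees(np.arctan2(ty[1],ty[0])); dt=(yaw-cur+90)%180-90
    M=R.as_matrix()@Ro.from_euler('z',-dt,degrees=True).as_matrix()
    p=np.array(s["position"]); g=np.array([x,y,p[2] if z is None else z])
    print("t",round(float(s["time"]),2),"pos",p,"tilt",np.round(np.degrees(np.arccos(-M[2,2])),2),"q7",round(s["joint_positions"][6],2),"turn z deg",round(-dt,2),"shift mm",np.round(1000*M.T@(g-p),1))
E
python3 - <<'E'
from h import *
for n in("top","scene"):
    f=np.load(f"{n}0.npz");im,d=f["im"],f["d"];W=world(n,d)
    hs=cv2.cvtColor(im,cv2.COLOR_BGR2HSV);H,S,V=[hs[...,i].astype(int) for i in range(3)]
    ok=(d>0)&(W[...,0]>.2)&(W[...,0]<.85)&(abs(W[...,1])<.6)
    print(n,"table z",np.median(W[ok][:,2]))
    dark=ok&(S<70)&(V<90); steel=ok&(S<60)&(V>90)
    red=ok&((H<6)|(H>174))&(S>170); yel=ok&(H>22)&(H<35)&(S>170)
    blue=ok&(H>100)&(H<130)&(S>120)
    for nm,m,h in(("plate",dark,.012),("stop",blue,.037),("low",steel,.025),("mid",steel,.04),("high",steel,.055),("red",red,.018),("yel",yel,.018)):
        print(nm)
        for o in top(W,m,h): print("  ",*o)
E
```

```text
top table z 0.0009502660902517181
plate
   [165 112] [0.6132 0.0605] [0.6116 0.0648] 248 140 -81.1 0.0126
   [508 230] [ 0.3892 -0.5988] [ 0.3918 -0.5986] 37 4 4.1 0.0106
stop
   [490  85] [ 0.7242 -0.5813] [ 0.7252 -0.5811] 43 13 -54.5 0.0343
   [266 131] [ 0.6297 -0.0511] [ 0.6303 -0.0512] 37 13 9.6 0.037
low
   [240  47] [ 0.832  -0.0012] [ 0.8316 -0.0012] 36 26 -1.7 0.0261
   [98 51] [0.8453 0.3255] [0.846  0.3245] 31 8 -86.2 0.0253
   [283 221] [ 0.4173 -0.0965] [ 0.4172 -0.0962] 50 39 -9.3 0.0253
mid
   [124 206] [0.4637 0.263 ] [0.4638 0.2627] 48 40 -1.1 0.0409
high
   [350 196] [ 0.4708 -0.2488] [ 0.4703 -0.2487] 48 47 88.1 0.0554
   [ 92 254] [0.3557 0.3284] [0.3558 0.328 ] 50 40 10.6 0.0558
red
   [206 222] [0.4172 0.0875] [0.4171 0.0878] 59 19 -11.1 0.0184
   [236 225] [0.4194 0.0203] [0.42   0.0204] 39 11 21.6 0.0139
yel
   [391 245] [ 0.3523 -0.3395] [ 0.3524 -0.339 ] 57 20 -26.7 0.0181
scene table z -0.0002375597429986367
plate
   [152  24] [ 0.2506 -0.5978] [ 0.2529 -0.5988] 96 5 1.4 0.0117
   [184 132] [ 0.4754 -0.2276] [ 0.4789 -0.2282] 43 13 -13.3 0.0105
   [235 150
[... 224 characters left out ...]
2621] 40 6 -84.7 0.0121
   [133 300] [0.8321 0.0111] [0.8314 0.0114] 34 3 -0.3 0.0118
stop
   [ 10 103] [ 0.7121 -0.5832] [ 0.7139 -0.5832] 74 23 -10.4 0.0372
   [183 202] [ 0.6305 -0.0507] [ 0.6317 -0.0489] 70 14 8.8 0.0355
low
   [234 138] [ 0.4174 -0.0974] [ 0.4166 -0.0969] 51 41 -10.3 0.0248
   [124 291] [ 0.8321 -0.0027] [ 0.8323 -0.0014] 37 26 -4.8 0.0252
mid
   [348 238] [0.4622 0.2626] [0.463  0.2627] 50 39 -2.7 0.0394
high
   [176 112] [ 0.4705 -0.2497] [ 0.4702 -0.2492] 49 48 -81.8 0.0547
   [409 219] [0.3544 0.3276] [0.3548 0.3278] 50 39 9.2 0.0543
red
   [279 177] [0.4277 0.0223] [0.4288 0.0232] 23 11 39.7 0.0129
   [295 184] [0.4174 0.0876] [0.4188 0.0877] 60 21 -10.7 0.0172
yel
```

```bash
python3 -c "
from h import *
go(.3552,.328,9.9,.010)"
```

```text
t 0.1 pos [0.1506 0.6318 0.2216] tilt 0.1 q7 -0.06 turn z deg 66.7 shift mm [-334.1  149.5  212. ]
```

```bash
python3 -m handwheel '[[0.087,0,0,0.012,0,0,9.5],[0.087,0,0,0.012,0,0,9.5],[0.087,0,0,0.012,0,0,9.5],[0.087,0,0,0.012,0,0,9.5],[0.087,0,0,0.012,0,0,9.5],[0.087,0,0,0.012,0,0,9.5],[0.087,0,0,0.012,0,0,9.7]]'
python3 -m handwheel '[[0.087,-0.042,0.019,0,0,0,0],[0.087,-0.042,0.019,0,0,0,0],[0.087,-0.042,0.019,0,0,0,0],[0.087,-0.042,0.019,0,0,0,0],[0.087,-0.042,0.019,0,0,0,0],[0.087,-0.042,0.019,0,0,0,0],[0.087,-0.042,0.018,0,0,0,0],[0.087,-0.04,0.018,0,0,0,0],[0.087,0,0,0,0,0,0]]'
python3 -c "
from h import *
go(.3552,.328,9.9,.010)"
```

```text
time: 0.98
position: [0.1505, 0.6319, 0.1375]
tool_rot: [2.028, 2.399, -0.002]
ft_force: [0.4, -0.4, -0.1]
grip_width: 1.002
grip_force: 0.0
time: 2.1
position: [0.3579, 0.3257, 0.1384]
tool_rot: [2.029, 2.398, -0.001]
ft_force: [-0.7, -0.3, -0.8]
grip_width: 0.999
grip_force: 0.0
t 2.1 pos [0.3579 0.3257 0.1384] tilt 0.05 q7 -0.62 turn z deg -0.38 shift mm [  2.9  -2.3 128.4]
```

Tracking is accurate, so I'll descend, grip and lift.

```bash
python3 -m handwheel '[[0.087,0.003,-0.002,0.03,0,0,-0.4],[0.087,0,0,0.04,0,0,0],[0.087,0,0,0.034,0,0,0],[0.087,0,0,0.016,0,0,0],[0.087,0,0,0.008,0,0,0],[0.04,0,0,0,0,0,0],[0.04,0,0,0,0,0,0],[0.04,0,0,0,0,0,0],[0.04,0,0,0,0,0,0]]' 45
python3 -m handwheel '[[0.04,0,0,0,0,0,0],[0.04,0,0,-0.02,0,0,0],[0.04,0,0,-0.04,0,0,0],[0.04,0,0,-0.04,0,0,0],[0.04,0,0,0,0,0,0]]'
python3 -c "
from h import *
go(.6051,.1101,9,.022)"
```

```text
time: 3.22
position: [0.3536, 0.332, 0.0111]
tool_rot: [-2.013, -2.412, -0.002]
ft_force: [-1.1, -0.2, 0.2]
grip_width: 0.628
grip_force: 0.0
time: 3.85
position: [0.3543, 0.3329, 0.112]
tool_rot: [-2.013, -2.412, -0.007]
ft_force: [1.0, 1.1, -8.4]
grip_width: 0.574
grip_force: 44.9
t 3.85 pos [0.3543 0.3329 0.112 ] tilt 0.26 q7 -0.61 turn z deg 1.31 shift mm [-259.6  212.5   89.9]
```

```bash
python3 -m handwheel '[[0.04,-0.02,0.016,0,0,0,1.3],[0.04,-0.035,0.029,0,0,0,0],[0.04,-0.035,0.029,0,0,0,0],[0.04,-0.035,0.029,0,0,0,0],[0.04,-0.035,0.029,0,0,0,0],[0.04,-0.035,0.029,0,0,0,0],[0.04,-0.035,0.029,0,0,0,0],[0.04,-0.02,0.014,0,0,0,0],[0.04,-0.01,0.006,0,0,0,0],[0.04,0,0,0,0,0,0],[0.04,0,0,0,0,0,0],[0.04,0,0,0,0,0,0]]'
python3 -c "
from h import *
go(.6044,.1142,9,.024)"
```

```text
time: 5.35
position: [0.601, 0.1099, 0.1104]
tool_rot: [-2.037, -2.39, -0.0]
ft_force: [-0.5, 0.5, -9.5]
grip_width: 0.571
grip_force: 44.9
t 5.35 pos [0.601  0.1099 0.1104] tilt 0.06 q7 0.09 turn z deg 0.13 shift mm [ 3.7  4.1 86.4]
```

```bash
python3 -m handwheel '[[0.04,0.004,0.004,0.02,0,0,0],[0.04,0,0,0.03,0,0,0],[0.04,0,0,0.02,0,0,0],[0.04,0,0,0.006,0,0,0],[0.04,0,0,0,0,0,0],[0.04,0,0,0,0,0,0],[0.04,0,0,0,0,0,0]]'
python3 -c "
from h import *
go(.6044,.1142,9,.024)"
```

```text
time: 6.22
position: [0.606, 0.113, 0.0357]
tool_rot: [2.04, 2.388, 0.003]
ft_force: [0.5, -0.4, -9.2]
grip_width: 0.569
grip_force: 44.9
t 6.22 pos [0.606  0.113  0.0357] tilt 0.12 q7 0.12 turn z deg 0.0 shift mm [ 1.5 -1.4 11.7]
```

```bash
python3 -m handwheel '[[0.04,0.001,-0.001,0.006,0,0,0],[0.04,0,0,0.005,0,0,0],[0.04,0,0,0.0015,0,0,0],[0.04,0,0,0,0,0,0],[0.04,0,0,0,0,0,0]]'
python3 -c "
from h import *
go(.6044,.1142,9,.024)"
```

```text
time: 6.85
position: [0.6038, 0.1139, 0.023]
tool_rot: [-2.039, -2.388, -0.0]
ft_force: [-5.2, -0.1, 2.9]
grip_width: 0.568
grip_force: 44.9
t 6.85 pos [0.6038 0.1139 0.023 ] tilt 0.06 q7 0.13 turn z deg 0.01 shift mm [ 0.2  0.6 -1. ]
```

```bash
python3 -m handwheel '[[0.087,0,0,0,0,0,0],[0.087,0,0,0,0,0,0],[0.087,0,0,0,0,0,0],[0.087,0,0,0,0,0,0],[0.087,0,0,-0.02,0,0,0],[0.087,0,0,-0.04,0,0,0],[0.087,0,0,-0.04,0,0,0],[0.087,0,0,0,0,0,0],[0.087,0,0,0,0,0,0]]'
python3 -c "
from h import *
go(.463,.2628,-1.9,.006)"
```

```text
time: 7.98
position: [0.604, 0.1137, 0.1227]
tool_rot: [2.04, 2.389, 0.001]
ft_force: [-0.0, 0.3, 0.0]
grip_width: 0.997
grip_force: 0.0
t 7.97 pos [0.604  0.1137 0.1227] tilt 0.05 q7 0.08 turn z deg 10.9 shift mm [ 144.3 -145.9  116.7]
```

```bash
python3 -m handwheel '[[0.087,0,0,0,0,0,5.4],[0.087,0,0,0,0,0,5.5],[0.087,0.02,-0.02,0,0,0,0],[0.087,0.035,-0.035,0,0,0,0],[0.087,0.035,-0.035,0,0,0,0],[0.087,0.03,-0.03,0,0,0,0],[0.087,0.017,-0.018,0.02,0,0,0],[0.087,0.007,-0.008,0.02,0,0,0],[0.087,0,0,0,0,0,0],[0.087,0,0,0,0,0,0],[0.087,0,0,0,0,0,0]]'
python3 -c "
from h import *
go(.463,.2628,-1.9,.006)"
```

```text
time: 9.35
position: [0.464, 0.2619, 0.0828]
tool_rot: [2.259, 2.182, 0.002]
ft_force: [1.8, -0.2, -0.2]
grip_width: 1.001
grip_force: 0.0
t 9.35 pos [0.464  0.2619 0.0828] tilt 0.08 q7 -0.51 turn z deg -0.08 shift mm [ 0.8 -1.1 76.8]
```

```bash
python3 -m handwheel '[[0.087,0,0,0.03,0,0,0],[0.087,0,0,0.03,0,0,0],[0.087,0,0,0.012,0,0,0],[0.087,0,0,0.004,0,0,0],[0.087,0,0,0,0,0,0],[0.04,0,0,0,0,0,0],[0.04,0,0,0,0,0,0],[0.04,0,0,0,0,0,0],[0.04,0,0,0,0,0,0],[0.04,0,0,0,0,0,0]]' 45
python3 -c "
from h import *
go(.463,.2628,-1.9,.006)"
python3 -m handwheel '[[0.04,0,0,-0.02,0,0,0],[0.04,0,0,-0.04,0,0,0],[0.04,0,0,-0.04,0,0,0],[0.04,0,0,0,0,0,0],[0.04,0,0,0,0,0,0]]'
python3 -c "
from h import *
go(.6154,.0449,9,.018)"
```

```text
time: 10.6
position: [0.4627, 0.2624, 0.0061]
tool_rot: [-2.258, -2.184, 0.0]
ft_force: [-0.6, 0.3, 1.9]
grip_width: 0.571
grip_force: 45.0
t 10.6 pos [0.4627 0.2624 0.0061] tilt 0.02 q7 -0.45 turn z deg 0.01 shift mm [0.4 0.3 0.1]
time: 11.22
position: [0.4613, 0.2616, 0.104]
tool_rot: [-2.257, -2.184, 0.006]
ft_force: [-0.9, 0.0, -6.7]
grip_width: 0.575
grip_force: 45.0
t 11.22 pos [0.4613 0.2616 0.104 ] tilt 0.21 q7 -0.52 turn z deg -10.89 shift mm [-238.   118.6   86. ]
```

```bash
python3 -m handwheel '[[0.04,0,0,-0.005,0,0,-5.4],[0.04,-0.02,0.01,-0.005,0,0,-5.5],[0.04,-0.04,0.02,0,0,0,0],[0.04,-0.04,0.02,0,0,0,0],[0.04,-0.04,0.02,0,0,0,0],[0.04,-0.04,0.02,0,0,0,0],[0.04,-0.03,0.014,0,0,0,0],[0.04,-0.02,0.01,0,0,0,0],[0.04,-0.008,0.004,0,0,0,0],[0.04,0,0,0,0,0,0],[0.04,0,0,0,0,0,0],[0.04,0,0,0,0,0,0]]'
python3 -c "
from h import *
go(.6154,.0449,9,.018)"
```

```text
time: 12.72
position: [0.6144, 0.0461, 0.1159]
tool_rot: [-2.037, -2.39, -0.0]
ft_force: [0.5, -0.7, -5.8]
grip_width: 0.572
grip_force: 45.0
t 12.72 pos [0.6144 0.0461 0.1159] tilt 0.05 q7 0.22 turn z deg 0.11 shift mm [-1.4  0.9 97.9]
```

```bash
python3 -m handwheel '[[0.04,-0.001,0.001,0.03,0,0,0],[0.04,0,0,0.035,0,0,0],[0.04,0,0,0.02,0,0,0],[0.04,0,0,0.007,0,0,0],[0.04,0,0,0.004,0,0,0],[0.04,0,0,0.002,0,0,0],[0.04,0,0,0,0,0,0],[0.04,0,0,0,0,0,0],[0.04,0,0,0,0,0,0]]'
python3 -c "
from h import *
go(.6154,.0449,9,.018)"
```

```text
time: 13.85
position: [0.6162, 0.0438, 0.0184]
tool_rot: [2.04, 2.389, 0.001]
ft_force: [0.3, 1.2, -6.5]
grip_width: 0.571
grip_force: 45.0
t 13.85 pos [0.6162 0.0438 0.0184] tilt 0.04 q7 0.27 turn z deg 0.01 shift mm [ 1.2 -0.7  0.4]
```

```bash
python3 -m handwheel '[[0.04,0.0005,0,0.001,0,0,0],[0.04,0,0,0,0,0,0],[0.087,0,0,0,0,0,0],[0.087,0,0,0,0,0,0],[0.087,0,0,0,0,0,0],[0.087,0,0,0,0,0,0],[0.087,0,0,-0.02,0,0,0],[0.087,0,0,-0.04,0,0,0],[0.087,0,0,-0.03,0,0,0],[0.087,0,0,0,0,0,0],[0.087,0,0,0,0,0,0]]'
python3 -c "
from h import *
go(.4172,.0876,-11,.002)"
```

```text
time: 15.22
position: [0.6158, 0.0444, 0.1074]
tool_rot: [-2.04, -2.389, -0.001]
ft_force: [-0.7, 0.1, 0.2]
grip_width: 0.998
grip_force: 0.0
t 15.22 pos [0.6158 0.0444 0.1074] tilt 0.03 q7 0.22 turn z deg 20.01 shift mm [   4.5 -203.2  105.4]
```

```bash
python3 -m handwheel '[[0.087,0,0,0,0,0,10],[0.087,0,-0.02,0,0,0,10],[0.087,0.0015,-0.045,0,0,0,0],[0.087,0.0015,-0.045,0,0,0,0],[0.087,0.0015,-0.045,0,0,0,0],[0.087,0,-0.03,0.02,0,0,0],[0.087,0,-0.013,0.02,0,0,0],[0.087,0,-0.005,0.01,0,0,0],[0.087,0,0,0,0,0,0],[0.087,0,0,0,0,0,0],[0.087,0,0,0,0,0,0]]'
python3 -c "
from h import *
go(.4172,.0876,-11,.002)"
```

```text
time: 16.6
position: [0.4182, 0.0839, 0.0576]
tool_rot: [2.424, 1.997, 0.002]
ft_force: [0.7, -0.9, 0.3]
grip_width: 1.005
grip_force: 0.0
t 16.6 pos [0.4182 0.0839 0.0576] tilt 0.07 q7 -0.46 turn z deg -0.03 shift mm [ 3.5 -1.8 55.6]
```

```bash
python3 -m handwheel '[[0.087,0.003,-0.001,0.02,0,0,0],[0.087,0,0,0.02,0,0,0],[0.087,0,0,0.01,0,0,0],[0.087,0,0,0.0045,0,0,0],[0.087,0,0,0,0,0,0],[0.087,0,0,0,0,0,0]]'
python3 -c "
from h import *
go(.4172,.0876,-11,.002)"
```

```text
time: 17.35
position: [0.4173, 0.0873, 0.0031]
tool_rot: [2.424, 1.998, 0.002]
ft_force: [-0.6, 1.1, 0.8]
grip_width: 1.0
grip_force: 0.0
t 17.35 pos [0.4173 0.0873 0.0031] tilt 0.07 q7 -0.38 turn z deg 0.0 shift mm [ 0.3 -0.1  1.1]
```

```bash
python3 -m handwheel '[[0.05,0,0,0,0,0,0],[0.05,0,0,0,0,0,0],[0.05,0,0,0,0,0,0],[0.05,0,0,0,0,0,0],[0.05,0,0,-0.02,0,0,0],[0.05,0,0,-0.04,0,0,0],[0.05,0,0,-0.045,0,0,0],[0.05,0,0,-0.01,0,0,0],[0.05,0,0,0,0,0,0],[0.05,0,0,0,0,0,0]]' 12
python3 - <<'E'
from h import *
im,d=ctrl.get_image("top");W=world("top",d)
hs=cv2.cvtColor(im,cv2.COLOR_BGR2HSV);H,S,V=[hs[...,i].astype(int) for i in range(3)]
steel=(S<60)&(V>90)&(abs(W[...,0]-.6)<.15)&(abs(W[...,1]-.06)<.15)
th=np.radians(9);A=np.array([[np.cos(th),np.sin(th)],[-np.sin(th),np.cos(th)]])
for h in(.052,.067):
    for o in top(W,steel,h): print(h,*o,"plate",A@(o[1]-[.613,.0602]))
go(.6103,.0775,9,.015)
E
```

```text
time: 18.6
position: [0.4156, 0.0867, 0.1161]
tool_rot: [-2.424, -1.998, 0.004]
ft_force: [0.1, 0.3, -0.4]
grip_width: 0.689
grip_force: 12.0
0.052 [218 133] [0.6173 0.0445] [0.6168 0.0441] 50 40 9.6 0.0526 plate [ 0.0018 -0.0161]
0.067 [188 138] [0.6055 0.11  ] [0.6051 0.1099] 50 40 7.6 0.0676 plate [0.0004 0.0504]
t 18.65 pos [0.4156 0.0866 0.116 ] tilt 0.17 q7 -0.53 turn z deg -20.0 shift mm [-39.4 191.1 100.6]
```

```bash
python3 -m handwheel '[[0.05,0,0,0,0,0,-10],[0.05,-0.004,0.02,0,0,0,-10],[0.05,-0.008,0.04,0,0,0,0],[0.05,-0.009,0.045,0,0,0,0],[0.05,-0.009,0.04,0,0,0,0],[0.05,-0.006,0.03,0,0,0,0],[0.05,-0.002,0.012,0,0,0,0],[0.05,-0.001,0.004,0,0,0,0],[0.05,0,0,0,0,0,0],[0.05,0,0,0,0,0,0],[0.05,0,0,0,0,0,0],[0.05,0,0,0,0,0,0]]'
python3 -c "
from h import *
go(.6103,.0772,9,.015)"
```

```text
time: 20.15
position: [0.6108, 0.0752, 0.1178]
tool_rot: [-2.04, -2.389, -0.001]
ft_force: [0.2, 0.2, -0.2]
grip_width: 0.691
grip_force: 12.0
t 20.15 pos [0.6108 0.0752 0.1178] tilt 0.04 q7 0.22 turn z deg 0.02 shift mm [  2.   -0.2 102.8]
```

```bash
python3 -m handwheel '[[0.05,0.0015,0,0.025,0,0,0],[0.05,0,0,0.02,0,0,0],[0.05,0,0,0,0,0,0],[0.05,0,0,0,0,0,0],[0.05,0,0,0,0,0,0]]'
python3 -c "
from h import *
go(.6103,.0772,9,.015)"
```

```text
time: 20.78
position: [0.6116, 0.0763, 0.0735]
tool_rot: [2.04, 2.388, 0.002]
ft_force: [1.0, -0.0, 0.9]
grip_width: 0.681
grip_force: 12.0
t 20.77 pos [0.6116 0.0763 0.0735] tilt 0.09 q7 0.24 turn z deg -0.01 shift mm [ 1.  -1.2 58.5]
```

```bash
python3 -m handwheel '[[0.05,0.0005,-0.001,0.02,0,0,0],[0.05,0,0,0.02,0,0,0],[0.05,0,0,0.01,0,0,0],[0.05,0,0,0.006,0,0,0],[0.05,0,0,0.002,0,0,0],[0.05,0,0,0,0,0,0],[0.05,0,0,0,0,0,0]]'
python3 -c "
from h import *
go(.6103,.0772,9,.015)"
```

```text
time: 21.65
position: [0.6102, 0.0769, 0.0149]
tool_rot: [2.04, 2.389, 0.002]
ft_force: [1.2, -0.8, -0.1]
grip_width: 0.694
grip_force: 12.0
t 21.65 pos [0.6102 0.0769 0.0149] tilt 0.07 q7 0.28 turn z deg 0.01 shift mm [ 0.3  0.1 -0.1]
```

```bash
python3 -m handwheel '[[0.087,0,0,0,0,0,0],[0.087,0,0,0,0,0,0],[0.087,0,0,0,0,0,0],[0.087,0,0,-0.01,0,0,0],[0.087,0,0,-0.03,0,0,0],[0.087,0,0,-0.04,0,0,0],[0.087,0,0,-0.02,0,0,0],[0.087,0,0,0,0,0,0],[0.087,0,0,0,0,0,0]]'
python3 -c "
from h import *
go(.4173,-.097,-9.8,.003)"
```

```text
time: 22.78
position: [0.6088, 0.0769, 0.1132]
tool_rot: [-2.039, -2.388, 0.002]
ft_force: [0.8, -0.2, 0.7]
grip_width: 1.001
grip_force: 0.0
t 22.77 pos [0.6088 0.0769 0.1132] tilt 0.12 q7 0.22 turn z deg 18.82 shift mm [-203.9 -158.9  110.7]
```

```bash
python3 -m handwheel '[[0.087,0,0,0,0,0,9.4],[0.087,-0.02,-0.016,0,0,0,9.4],[0.087,-0.035,-0.027,0,0,0,0],[0.087,-0.035,-0.027,0,0,0,0],[0.087,-0.035,-0.027,0,0,0,0],[0.087,-0.035,-0.027,0,0,0,0],[0.087,-0.025,-0.02,0.02,0,0,0],[0.087,-0.014,-0.01,0.02,0,0,0],[0.087,-0.005,-0.004,0.01,0,0,0],[0.087,0,0,0,0,0,0],[0.087,0,0,0,0,0,0],[0.087,0,0,0,0,0,0]]'
python3 -c "
from h import *
go(.4173,-.097,-9.8,.003)"
```

```text
time: 24.28
position: [0.4234, -0.1, 0.0651]
tool_rot: [2.401, 2.024, 0.001]
ft_force: [0.4, 0.3, -0.3]
grip_width: 1.003
grip_force: 0.0
t 24.27 pos [ 0.4234 -0.1     0.0651] tilt 0.07 q7 -0.01 turn z deg 0.06 shift mm [ 1.9 -6.5 62.1]
```

```bash
python3 -m handwheel '[[0.087,0.001,-0.004,0.015,0,0,0],[0.087,0,0,0.015,0,0,0],[0.087,0,0,0,0,0,0],[0.087,0,0,0,0,0,0]]'
python3 -c "
from h import *
go(.4173,-.097,-9.8,.003)"
```

```text
time: 24.78
position: [0.4186, -0.0987, 0.0345]
tool_rot: [2.403, 2.024, -0.001]
ft_force: [0.0, 0.7, 0.5]
grip_width: 1.001
grip_force: 0.0
t 24.77 pos [ 0.4186 -0.0987  0.0345] tilt 0.03 q7 0.06 turn z deg 0.0 shift mm [ 1.5 -1.5 31.5]
```

```bash
python3 -m handwheel '[[0.087,0.001,-0.001,0.015,0,0,0],[0.087,0,0,0.012,0,0,0],[0.087,0,0,0.004,0,0,0],[0.087,0,0,0,0,0,0],[0.04,0,0,0,0,0,0],[0.04,0,0,0,0,0,0],[0.04,0,0,0,0,0,0],[0.04,0,0,0,0,0,0],[0.04,0,0,0,0,0,0]]' 40
python3 -c "
from h import *
go(.4173,-.097,-9.8,.003)"
python3 -m handwheel '[[0.04,0,0,-0.02,0,0,0],[0.04,0,0,-0.04,0,0,0],[0.04,0,0,-0.045,0,0,0],[0.04,0,0,0,0,0,0],[0.04,0,0,0,0,0,0]]'
python3 -c "
from h import *
go(.6257,-.0203,9,.015)"
```

```text
time: 25.9
position: [0.4172, -0.0972, 0.0035]
tool_rot: [-2.402, -2.023, 0.001]
ft_force: [-1.9, 0.8, 3.0]
grip_width: 0.571
grip_force: 40.0
t 25.9 pos [ 0.4172 -0.0972  0.0035] tilt 0.09 q7 0.16 turn z deg 0.01 shift mm [0.2 0.1 0.5]
time: 26.52
position: [0.4167, -0.0971, 0.1074]
tool_rot: [-2.401, -2.023, 0.001]
ft_force: [-0.4, -0.3, -4.1]
grip_width: 0.57
grip_force: 40.0
t 26.52 pos [ 0.4167 -0.0971  0.1074] tilt 0.1 q7 -0.15 turn z deg -18.78 shift mm [ 43.  218.5  92.2]
```

```bash
python3 -m handwheel '[[0.04,0,0,0,0,0,-9.4],[0.04,0.004,0.02,0,0,0,-9.4],[0.04,0.008,0.04,0,0,0,0],[0.04,0.008,0.04,0,0,0,0],[0.04,0.008,0.04,0,0,0,0],[0.04,0.008,0.04,0,0,0,0],[0.04,0.005,0.025,0,0,0,0],[0.04,0.002,0.01,0,0,0,0],[0.04,0,0.003,0,0,0,0],[0.04,0,0,0,0,0,0],[0.04,0,0,0,0,0,0],[0.04,0,0,0,0,0,0]]'
python3 -c "
from h import *
go(.6257,-.0203,9,.015)"
```

```text
time: 28.02
position: [0.6269, -0.0242, 0.1089]
tool_rot: [-2.04, -2.388, -0.001]
ft_force: [-0.2, 1.2, -3.4]
grip_width: 0.57
grip_force: 40.0
t 28.02 pos [ 0.6269 -0.0242  0.1089] tilt 0.05 q7 0.51 turn z deg -0.02 shift mm [ 4.  -0.6 93.9]
```

```bash
python3 -m handwheel '[[0.04,0.003,0,0.02,0,0,0],[0.04,0,0,0.025,0,0,0],[0.04,0,0,0.012,0,0,0],[0.04,0,0,0,0,0,0],[0.04,0,0,0,0,0,0],[0.04,0,0,0,0,0,0]]'
python3 -c "
from h import *
go(.6257,-.0203,9,.015)"
```

```text
time: 28.78
position: [0.6275, -0.0213, 0.0525]
tool_rot: [2.04, 2.388, 0.002]
ft_force: [0.3, -0.2, -3.3]
grip_width: 0.571
grip_force: 40.0
t 28.77 pos [ 0.6275 -0.0213  0.0525] tilt 0.1 q7 0.54 turn z deg -0.0 shift mm [ 1.2 -1.7 37.5]
```

```bash
python3 -m handwheel '[[0.04,0.001,-0.001,0.015,0,0,0],[0.04,0,0,0.015,0,0,0],[0.04,0,0,0.006,0,0,0],[0.04,0,0,0.002,0,0,0],[0.04,0,0,0,0,0,0],[0.04,0,0,0,0,0,0]]'
python3 -c "
from h import *
go(.6257,-.0203,9,.0155)"
```

```text
time: 29.52
position: [0.6241, -0.0198, 0.0155]
tool_rot: [-2.037, -2.385, 0.0]
ft_force: [-10.9, 2.8, 19.1]
grip_width: 0.573
grip_force: 40.0
t 29.52 pos [ 0.6241 -0.0198  0.0155] tilt 0.29 q7 0.57 turn z deg 0.02 shift mm [-0.8  1.5 -0. ]
```

```bash
python3 -m handwheel '[[0.087,0,0,0,0,0,0],[0.087,0,0,0,0,0,0],[0.087,0,0,0,0,0,0],[0.087,0,0,0,0,0,0],[0.087,0,0,-0.02,0,0,0],[0.087,0,0,-0.04,0,0,0],[0.087,0,0,-0.04,0,0,0],[0.087,0,0,0,0,0,0],[0.087,0,0,0,0,0,0]]'
python3 - <<'E'
from h import *
f=np.load("scene0.npz");im,d=f["im"],f["d"];W=world("scene",d)
hs=cv2.cvtColor(im,cv2.COLOR_BGR2HSV)
m=(abs(W[...,0]-.352)<.06)&(abs(W[...,1]+.34)<.06)
print(hs[90,198]); 
for o in top(W,m,.018,.005): print(*o)
go(.3523,-.3395,-26.7,.003)
E
```

```text
time: 30.65
position: [0.6257, -0.0201, 0.1141]
tool_rot: [2.04, 2.389, 0.001]
ft_force: [-0.6, 0.5, -0.9]
grip_width: 0.995
grip_force: 0.0
[ 23 157  94]
[186  83] [ 0.3539 -0.34  ] [ 0.3542 -0.3397] 60 24 -27.4 0.0175
t 30.65 pos [ 0.6257 -0.0201  0.1141] tilt 0.05 q7 0.5 turn z deg 35.71 shift mm [-408.3 -100.7  110.7]
```

```bash
python3 -m handwheel '[[0.087,0,0,0,0,0,9],[0.087,0,0,0,0,0,9],[0.087,0,0,0,0,0,9],[0.087,-0.02,-0.005,0,0,0,9],[0.087,-0.04,-0.01,0,0,0,0],[0.087,-0.05,-0.012,0,0,0,0],[0.087,-0.05,-0.012,0,0,0,0],[0.087,-0.05,-0.012,0,0,0,0],[0.087,-0.05,-0.012,0,0,0,0],[0.087,-0.05,-0.012,0,0,0,0],[0.087,-0.04,-0.01,0,0,0,0],[0.087,-0.03,-0.008,0,0,0,0]]'
python3 -m handwheel '[[0.087,-0.02,-0.005,0,0,0,0],[0.087,-0.008,-0.002,0,0,0,0],[0.087,0,0,0.02,0,0,0],[0.087,0,0,0.02,0,0,0],[0.087,0,0,0,0,0,0],[0.087,0,0,0,0,0,0]]'
python3 -c "
from h import *
go(.353,-.3397,-27,.003)"
```

```text
time: 32.15
position: [0.3708, -0.3194, 0.1129]
tool_rot: [-2.679, -1.639, 0.0]
ft_force: [-0.0, -0.2, 0.2]
grip_width: 1.002
grip_force: 0.0
time: 32.9
position: [0.3543, -0.3404, 0.0739]
tool_rot: [2.678, 1.642, -0.0]
ft_force: [-0.3, -0.7, -0.2]
grip_width: 0.998
grip_force: 0.0
t 32.9 pos [ 0.3543 -0.3404  0.0739] tilt 0.02 q7 0.47 turn z deg 0.03 shift mm [ 0.  -1.5 70.9]
```

```bash
python3 -m handwheel '[[0.087,0,-0.001,0.025,0,0,0],[0.087,0,0,0.025,0,0,0],[0.087,0,0,0.013,0,0,0],[0.087,0,0,0.005,0,0,0],[0.087,0,0,0.002,0,0,0],[0.087,0,0,0,0,0,0]]'
python3 -c "
from h import *
go(.353,-.3397,-27,.003)"
```

```text
time: 33.65
position: [0.3535, -0.3402, 0.0041]
tool_rot: [2.678, 1.641, 0.001]
ft_force: [-0.0, -0.1, 0.6]
grip_width: 1.0
grip_force: 0.0
t 33.65 pos [ 0.3535 -0.3402  0.0041] tilt 0.06 q7 0.6 turn z deg 0.0 shift mm [ 0.3 -0.7  1.1]
```

```bash
python3 -m handwheel '[[0.05,0,0,0.001,0,0,0],[0.05,0,0,0,0,0,0],[0.05,0,0,0,0,0,0],[0.05,0,0,0,0,0,0],[0.05,0,0,-0.02,0,0,0],[0.05,0,0,-0.04,0,0,0],[0.05,0,0,-0.045,0,0,0],[0.05,0,0,-0.01,0,0,0],[0.05,0,0,0,0,0,0],[0.05,0,0,0,0,0,0]]' 12
python3 - <<'E'
from h import *
im,d=ctrl.get_image("top");W=world("top",d);cv2.imwrite("pics/top2.png",im)
hs=cv2.cvtColor(im,cv2.COLOR_BGR2HSV);H,S,V=[hs[...,i].astype(int) for i in range(3)]
R=(abs(W[...,0]-.6)<.15)&(abs(W[...,1]-.06)<.15)
steel=(S<60)&(V>90)&R; red=((H<6)|(H>174))&(S>150)&R
th=np.radians(9);A=np.array([[np.cos(th),np.sin(th)],[-np.sin(th),np.cos(th)]])
for m,h in((steel,.037),(red,.03),(steel,.052),(steel,.067)):
    for o in top(W,m,h): print(h,*o,"plate",A@(o[1]-[.613,.0602]))
go(.6206,.0123,9,.016)
E
```

```text
time: 34.9
position: [0.3523, -0.3391, 0.1163]
tool_rot: [-2.677, -1.641, 0.002]
ft_force: [0.1, 0.3, -0.1]
grip_width: 0.688
grip_force: 12.0
0.037 [246 130] [ 0.6256 -0.0197] [ 0.6252 -0.0198] 50 39 9.0 0.0375 plate [-0.0001 -0.0809]
0.03 [208 137] [0.6114 0.0773] [0.6105 0.0771] 60 19 9.7 0.0306 plate [0.0011 0.0171]
0.052 [218 133] [0.6175 0.0444] [0.617  0.0442] 51 40 9.6 0.0524 plate [ 0.0019 -0.0163]
0.067 [188 138] [0.6056 0.1105] [0.605 0.11 ] 51 40 8.8 0.0678 plate [0.0005 0.0508]
t 34.95 pos [ 0.3522 -0.3392  0.1162] tilt 0.15 q7 0.35 turn z deg -36.0 shift mm [305.1 320.3  99.8]
```

View pics/top2.png

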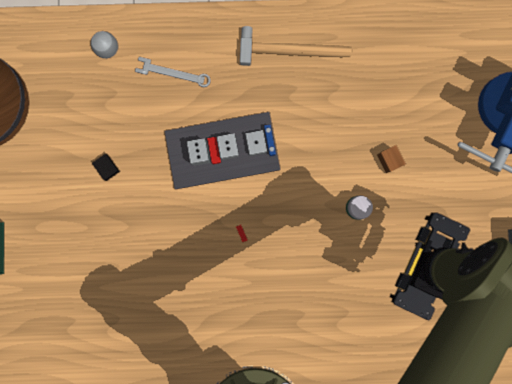

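The picture shows low, gap, mid, red and high in a row on the plate (257,142)–(197,151), and the yellow spacer held at (413,265). Next I'll carry the yellow spacer to the gap.

```bash
python3 -m handwheel '[[0.05,0,0,0,0,0,-9],[0.05,0,0,0,0,0,-9],[0.05,0,0,0,0,0,-9],[0.05,0.014,0.015,0,0,0,-9],[0.05,0.03,0.03,0,0,0,0],[0.05,0.035,0.037,0,0,0,0],[0.05,0.035,0.037,0,0,0,0],[0.05,0.035,0.037,0,0,0,0],[0.05,0.035,0.037,0,0,0,0],[0.05,0.035,0.037,0,0,0,0],[0.05,0.03,0.033,0,0,0,0],[0.05,0.024,0.025,0,0,0,0]]'
python3 -m handwheel '[[0.05,0.018,0.02,0,0,0,0],[0.05,0.01,0.009,0,0,0,0],[0.05,0.003,0.003,0,0,0,0],[0.05,0,0,0,0,0,0],[0.05,0,0,0,0,0,0],[0.05,0,0,0,0,0,0]]'
python3 -c "
from h import *
go(.6206,.0122,9,.016)"
```

```text
time: 36.45
position: [0.5973, -0.0255, 0.1153]
tool_rot: [-2.037, -2.389, 0.004]
ft_force: [0.2, -0.4, -0.3]
grip_width: 0.691
grip_force: 12.0
time: 37.2
position: [0.6236, 0.0075, 0.1178]
tool_rot: [-2.042, -2.388, -0.001]
ft_force: [0.5, 0.3, -0.6]
grip_width: 0.685
grip_force: 12.0
t 37.2 pos [0.6236 0.0075 0.1178] tilt 0.03 q7 0.35 turn z deg -0.06 shift mm [  5.1  -2.3 101.8]
```

```bash
python3 -m handwheel '[[0.05,0.004,-0.002,0.025,0,0,0],[0.05,0,0,0.02,0,0,0],[0.05,0,0,0,0,0,0],[0.05,0,0,0,0,0,0],[0.05,0,0,0,0,0,0]]'
python3 -c "
from h import *
go(.6206,.0122,9,.016)"
```

```text
time: 37.83
position: [0.622, 0.0116, 0.0735]
tool_rot: [2.04, 2.388, 0.002]
ft_force: [-0.3, -0.3, 0.7]
grip_width: 0.691
grip_force: 12.0
t 37.83 pos [0.622  0.0116 0.0735] tilt 0.09 q7 0.37 turn z deg -0.01 shift mm [ 0.8 -1.4 57.5]
```

```bash
python3 -m handwheel '[[0.05,0.0005,-0.001,0.02,0,0,0],[0.05,0,0,0.02,0,0,0],[0.05,0,0,0.01,0,0,0],[0.05,0,0,0.006,0,0,0],[0.05,0,0,0.001,0,0,0],[0.05,0,0,0,0,0,0],[0.05,0,0,0,0,0,0]]'
python3 -c "
from h import *
go(.6206,.0122,9,.016)"
```

```text
time: 38.7
position: [0.6207, 0.0122, 0.0161]
tool_rot: [2.04, 2.388, 0.001]
ft_force: [-1.5, -0.6, -1.2]
grip_width: 0.694
grip_force: 12.0
t 38.7 pos [0.6207 0.0122 0.0161] tilt 0.06 q7 0.41 turn z deg 0.01 shift mm [-0.  -0.1  0.1]
```

Down on the plate. I'll release, rise, move clear and check.

```bash
python3 -m handwheel '[[0.05,0,0,0.0005,0,0,0],[0.087,0,0,0,0,0,0],[0.087,0,0,0,0,0,0],[0.087,0,0,0,0,0,0],[0.087,0,0,-0.01,0,0,0],[0.087,0,0,-0.03,0,0,0],[0.087,0,0,-0.04,0,0,0],[0.087,0,0,-0.04,0,0,0],[0.087,-0.02,-0.01,-0.02,0,0,0],[0.087,-0.04,-0.02,0,0,0,0],[0.087,-0.05,-0.03,0,0,0,0],[0.087,-0.05,-0.03,0,0,0,0]]'
python3 -m handwheel '[[0.087,-0.05,-0.03,0,0,0,0],[0.087,-0.05,-0.03,0,0,0,0],[0.087,-0.03,-0.02,0,0,0,0],[0.087,0,0,0,0,0,0],[0.087,0,0,0,0,0,0],[0.087,0,0,0,0,0,0]]'
python3 - <<'E'
from h import *
im,d=ctrl.get_image("top");W=world("top",d);cv2.imwrite("pics/top3.png",im)
hs=cv2.cvtColor(im,cv2.COLOR_BGR2HSV);H,S,V=[hs[...,i].astype(int) for i in range(3)]
R=(abs(W[...,0]-.6)<.15)&(abs(W[...,1]-.06)<.15)
steel=(S<60)&(V>90)&R; red=((H<6)|(H>174))&(S>150)&R; yel=(H>20)&(H<35)&(S>130)&R
th=np.radians(9);A=np.array([[np.cos(th),np.sin(th)],[-np.sin(th),np.cos(th)]])
for m,h in((steel,.037),(yel,.03),(steel,.052),(red,.03),(steel,.067)):
    for o in top(W,m,h): print(h,*o,"plate",A@(o[1]-[.613,.0602]))
E
```

```text
time: 40.2
position: [0.5542, -0.163, 0.1548]
tool_rot: [-2.041, -2.388, 0.001]
ft_force: [0.5, 0.1, -0.9]
grip_width: 0.999
grip_force: 0.0
time: 40.95
position: [0.4982, -0.2994, 0.1547]
tool_rot: [-2.037, -2.391, -0.001]
ft_force: [0.2, 0.8, 0.2]
grip_width: 0.998
grip_force: 0.0
0.037 [246 130] [ 0.6252 -0.0189] [ 0.6252 -0.0194] 50 40 9.5 0.0374 plate [-0.0003 -0.08  ]
0.03 [237 131] [0.6217 0.0111] [0.6213 0.011 ] 60 19 9.6 0.0304 plate [ 0.001  -0.0499]
0.052 [218 133] [0.6178 0.0447] [0.6175 0.0446] 50 40 8.9 0.0525 plate [ 0.0023 -0.0161]
0.03 [208 137] [0.6111 0.0774] [0.6101 0.0771] 60 19 9.8 0.0304 plate [0.0009 0.0173]
0.067 [188 138] [0.6056 0.1102] [0.6051 0.1099] 50 40 7.8 0.0674 plate [0.0006 0.0505]
```

View pics/top3.png

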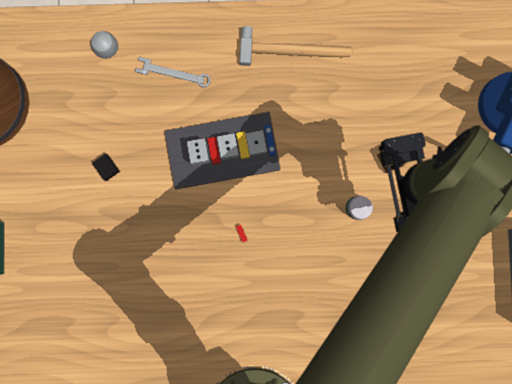

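The picture shows the row low, yellow, mid, red, high at (257,142)–(197,151), in tolerance. The tin at (360,207) and rubber at (105,166) have not moved. The arm hides the oak, but the tool passed well above it (tip 155 mm against 40 mm).

```bash
python3 -c "
from bench import ctrl
print(ctrl.close_job())"
```

```text
the job is handed in; nothing more can be done
None
```

The job is handed in at about 41 s: the final picture measured the row (low, yellow spacer, middle, red spacer, high) within every position tolerance and showed the tin and rubber unmoved; the arm hid the oak, but the tool passed well above it, and no verdict was returned.

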